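# Hold the shredder's jam-release key pressed home

## Task

The desktop shredder has jammed on a card. Take the orange-handled release key by its handle, slide it along the slot and out of the open front of its blue holder (an upper lip stops it being lifted out), turn it until its cross-shaped splines line up with the cross-shaped bore of the steel coupling on the shredder, slide it in and push it down against the spring until its collar is flush on the coupling. Finish while still holding the key pressed fully home (the spring lifts it again if you let go), and leave the mug, glue bottle, tape roll and hole punch where they stand.

Things in the scene. Friction and masses are not known exactly. Their poses are not given: they have to be found in the camera images.
- key: loose release key, upright, 86 mm tall, about 0.12 kg. Origin: centre of its tip's underside, z up the stem. Steel cross splines z 0-22 mm: two bars along key x and y, each 24 mm long, 6 thick (lowest 6 mm only 20 x 4), same every quarter turn. Neck 10 mm thick; round collar of 30 mm at z 34-39; orange handle bar on top
- key_handle (a point): middle of the orange handle bar, 72 mm above the key's tip; the bar spans 58 to 86 mm above the tip, 52 mm long along the key's x, 14 mm thick along its y: grip across the 14 mm, fingertips not below the bar; axes as the key's
- key_collar (a point): centre of the underside of the key's collar, 34 mm above its tip; axes as the key's
- holder: fixed blue slotted stand, 84 (x) x 64 (y) x 62 mm high; origin under its centre, z up. The key hangs in a 14 mm wide slot along x, collar on shelves 46 mm above the desk (tip at 12 mm). Lips with the same slot lie over the collar at 57-62 mm: 6 mm of play upward. Shelves and lips run x -34 to 34 mm, wall behind at +x
- holder_mouth (a point): middle of the slot's open end, at the holder's x = -34 mm, 46 mm above the desk (shelf top); axes as the holder's. The key slides out along the holder's -x (turned roughly to the robot) and is free when its centre is 16 mm or more past this point
- shredder: fixed desktop shredder, 150 (x) x 256 (y) mm, origin under its centre. Grey head (y -130 to 30 mm) 112 mm high, a blue card sticks up out of its feed slot to 137 mm; the lower black deck (y 30 to 128 mm) is 60 mm high and carries the coupling at x 0, y 85 mm, turned to any angle
- coupling: fixed square steel sleeve, 40 x 40 x 44 mm, on an orange round bezel on the shredder's deck; origin under its centre, z up. Its upright bore is a cross of two slots along its own x and y (parallel to its outer sides), each 27 mm long, 9 mm wide: the key has 1.5 mm of play each side and fits at any quarter turn
- coupling_mouth (a point): centre of the coupling's top face, 104 mm above the desk; axes as the coupling's. The red spring plunger lies 22 mm below it in the bore. The key is home when its collar's underside is on this face, its tip then 34 mm below it
- plunger (a joint): travel of the red plunger in the bore (m): 0 at rest, grows as it is pressed down, about 0.012 when the key's collar is flush; its spring pushes up with about 2 N at the start and 8 N at 0.012
- mug_1: bystander: white dotted mug, 93 mm tall, back left; origin under it
- glue_bottle: bystander: white glue bottle with orange nozzle, 108 mm tall, at the back; origin under it
- tape_1: bystander: wide roll of brown tape lying flat, 96 mm across and 48 mm high, front left; origin under it
- hole_punch: bystander: black two-hole punch, 88 by 115 by 64 mm, at the back; origin under it

How it is judged:
On the way, in this order (a step that is already met when the one before it is completed fails the run):
1. the key has slid out of the open front of the holder (x of key in the frame of holder below -0.047 m and contact force between the fingers and key above 1 N), for 0.1 s.
2. the key's splines have entered the bore of the coupling by 10 mm or more (z of key in the frame of coupling_mouth below -0.01 m and horizontal distance between key and coupling_mouth below 0.004 m), for 0.1 s.
At the end, for the whole second after the job is handed in: The key is in the coupling with its splines meshed (within 0.2 rad), upright (within 0.12 rad) and centred (within 4 mm), its collar within 3 mm of flush on the coupling, the plunger pressed more than 8 mm, the key at rest, and the gripper's fingers still on the key holding it down (z of key_collar in the frame of coupling_mouth below 0.003 m and horizontal distance between key_collar and coupling_mouth below 0.004 m and angle between key's own z axis and vertical below 0.12 rad and (angle between the x axis of key and the x axis of coupling, either way round below 0.2 rad or angle between the x axis of key and the y axis of coupling, either way round below 0.2 rad) and value of joint plunger above 0.008 m and contact force between the fingers and key above 2 N and linear speed of key below 0.02 m/s); the arm keeps its last pose, push and grip.
It fails at once if the mug is moved more than 30 mm (distance of mug_1 from where it was at the start of the episode above 0.03 m).
It fails at once if the glue bottle is moved more than 30 mm (distance of glue_bottle from where it was at the start of the episode above 0.03 m).
It fails at once if the tape roll is moved more than 30 mm (distance of tape_1 from where it was at the start of the episode above 0.03 m).
It fails at once if the hole punch is moved more than 30 mm (distance of hole_punch from where it was at the start of the episode above 0.03 m).
It also fails if it takes over 46 s, if anything falls off the work surface, if the arm or the gripper's body presses on something with over 40 N, if the wrist force passes 120 N, or if a joint passes its speed limit or range.

## Robot

A 6-joint arm with a two-finger parallel gripper is mounted at the origin on a cart in front of the work surface, level with it; the furniture and walls round the work are solid. World frame = base frame: x ahead of the robot, y to its left, z up, the work surface at z = 0. Lengths are in m, angles in rad, forces in N, time in s.
With the tool pointing down it reaches from about 0.35 to 0.85 m from the base axis. Payload 8.1 kg.
Tool frame: the origin (TCP) lies at the very end of the fingers, on their centre line; the grasp point (between the pads) lies 19 mm behind it; z points along the fingers, y is the line along which they close (so a half turn about z gives the same grasp; the last joint's range is limited). The gripper opens to 93 mm and grips with 3 to 60 N. Pads are 15 mm wide; open, the fingers measure 128 mm over their backs; the gripper's body (75 mm by 188 mm) begins 65 mm behind the grasp point.
Start: joints at [1.091, 0.13, 1.488, -0, 1.523, -0.085], TCP at [0.231, 0.554, 0.219] pointing down, gripper open.
Joint ranges: [-2.96, 2.96], [-0.89, 2.26], [0.02, 2.5], [-1.34, 4.48], [0, 2.73], [-2.66, 2.66]. Speed limits (rad/s): [2.39, 2.39, 2.79, 3.14, 3.14, 3.14].

## Interface

Orientations are given as a 3x3 rotation matrix whose columns are the frame's x, y, z axes.
In Python, from station import status, cams, ctrl gives the robot as it stands.
- The arm moves only by the shell command python3 -m pendant 'ROWS'. ROWS is a JSON object whose one key "deltas" holds a list of rows, each a list of 3 entries, a list of its own where there are three numbers: the opening, from 0 (shut) to 1 (fully open), then the shift along the tool's x, y, z in units of 40 mm (1.0 is 40 mm), then the turn about the tool's z in units of 5 degrees (1.0 is 5 degrees). A call has 1 to 8 rows; each row shifts and turns the commanded pose from where the row before left it, along the tool's axes as they then stand; what a row does not reach is not made up. A row lasts 1/12 s, in which the tool goes at most 41.7 mm and 7.16 degrees, less where a joint would pass 70% of its speed; a pose out of reach is approached as far as the arm can. A call is refused whole if a number of a shift passes 1 or a number of a turn 1, either way. A call with a gripper value outside its range is refused whole. The fingers move at their own pace and stop on an object; the grip force is fixed at half the most. Time passes only in rows, so rows that do not move let the fingers close. It gives the time, the measured TCP pose, the force, the opening and the grip force at its end, in the units of the state.
- status.get_obs(): the state, without advancing time (a new reading comes with each control period).
- cams.camera(name): name is "scene" or "top" or "wrist"; returns (picture, depth): 400x640x3 uint8, red, green, blue; 400x640 float32, m along the optical axis (not along the pixel's ray), 0 where there is no reading.
- cams.get_calibration(name): a dict with "camera_matrix" (3x3 intrinsics, pixels), "rvec" (rotation vector, rad) and "tvec" (3), from world to camera coordinates, as OpenCV has them; the wrist camera has in their place "tool_from_camera" (4x4, takes a point from camera to tool coordinates, whose origin is the TCP and whose axes are the flange's). Camera axes: x right, y down, z forward; pixel columns grow to the right and rows downward; lengths in m; the calibration is good to about 2 mm. A picture is of the moment at which its call begins: read the wrist's pose just before it. get_calibration takes no time and is no camera call.
- ctrl.job_done(): hands the job in; it is judged then, once.
The state is a dict: "clock": time; "joints": joint angles; "joint_velocities": joint speeds; "joint_efforts": joint torques, N m; "eef_pos": TCP position; "eef_rot": TCP orientation; "contact_force": force on the tool from outside, world axes, zero at the start; "wrist_torque": the same for the moment, N m; "grip_width": finger opening in m; "grasp_force": force on a finger pad.
Only numpy, scipy, OpenCV 4.12 (cv2) and the standard library are available. Lean on these libraries where they do the work, as an engineer would, in place of code of your own. Each camera call takes 0.05 s, during which the arm holds its last target. There are 200 camera calls.

## Working session

There is one attempt and no reset: what is moved stays moved. The work goes in short steps, Python scripts to look and compute and a shell command to move; the robot and the scene stay as the last step left them, time stands still between calls to the robot, and variables do not carry over. Pictures are saved under pics/ and viewed, at most 10 in all, crops included, and the job is handed in when it is done.

```bash
ls; mkdir -p pics; cat > h.py <<'E'
import numpy as np, cv2
from station import status, cams, ctrl
def cam(name):
    o=status.get_obs(); img,d=cams.camera(name); c=cams.get_calibration(name)
    K=np.array(c["camera_matrix"],float)
    if name=="wrist":
        T=np.eye(4); T[:3,:3]=o["eef_rot"]; T[:3,3]=o["eef_pos"]
        W=T@np.array(c["tool_from_camera"])      # camera->world
    else:
        R,_=cv2.Rodrigues(np.array(c["rvec"],float)); W=np.eye(4); W[:3,:3]=R.T; W[:3,3]=-R.T@np.array(c["tvec"],float).ravel()
    return img,d,K,W
def cloud(d,K,W):
    v,u=np.indices(d.shape); p=np.stack([(u-K[0,2])/K[0,0]*d,(v-K[1,2])/K[1,1]*d,d],-1)
    return p@W[:3,:3].T+W[:3,3]
def save(n,img): cv2.imwrite(f"pics/{n}.png",img[:,:,::-1])
E
python3 - <<'E'
from h import *
a=[]
for n in ("scene","top"):
    img,d,K,W=cam(n); np.savez(f"{n}.npz",img=img,d=d,K=K,W=W); a.append(img); print(n,W[:3,3],W[:3,2])
both=np.vstack(a); save("a",cv2.resize(both,(480,600)))
save("top1",a[1])
o=status.get_obs(); print(o["clock"],o["eef_rot"],o["eef_pos"],o["grip_width"])
E
```

```text
pics
scene [-0.0556423  -0.44365935  0.82404821] [ 0.57903153  0.46313276 -0.67099221]
top [0.31555783 0.06431737 1.33782264] [ 2.01526238e-01  9.81757509e-05 -9.79483112e-01]
0.1 [[-9.23074893e-01  3.84619522e-01 -7.52016437e-04]
 [ 3.84620240e-01  9.23073664e-01 -1.51071032e-03]
 [ 1.13117885e-04 -1.68373951e-03 -9.99998576e-01]] [0.23052607 0.55338643 0.2176875 ] 0.0931435163358081
```

View pics/a.png

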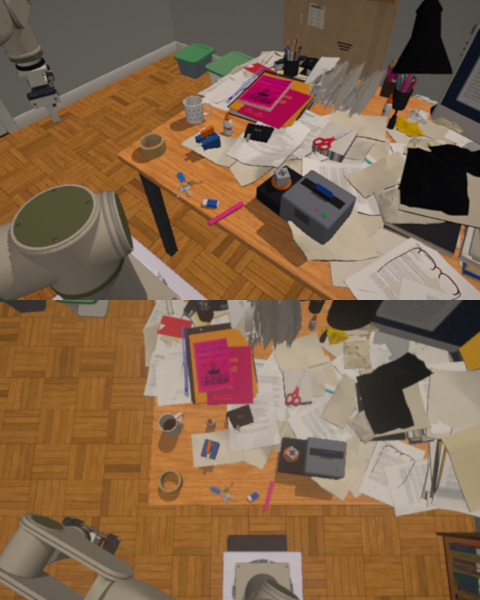

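View pics/top1.png

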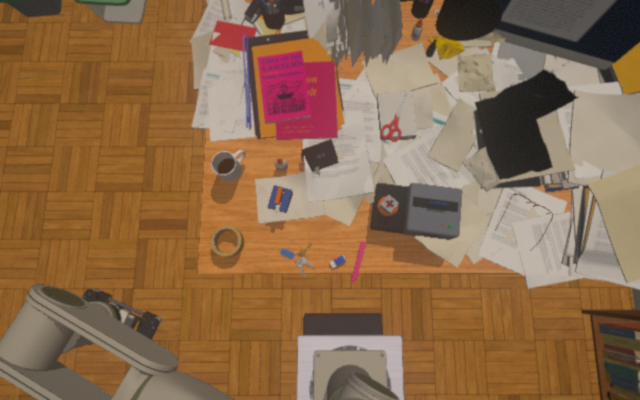

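The top view shows the holder with the orange handle at about (280,198), the coupling on the shredder deck at (388,205), and the tape, mug, glue and punch at (227,242), (226,165), (282,163) and (320,153). Next I measure these using depth and colour.

```bash
cat > m.py <<'E'
from h import *
def rect(P): 
    (c,s,a)=cv2.minAreaRect((P[:,:2]*1000).astype(np.float32)); return np.round(c,1),np.round(s,1),round(a,1)
if __name__=="__main__":
  for n in ("top","scene"):
    f=np.load(n+".npz"); img=f["img"]; P=cloud(f["d"],f["K"],f["W"]); hsv=cv2.cvtColor(img,cv2.COLOR_RGB2HSV)
    H,S,V=[hsv[...,i].astype(int) for i in range(3)]; z=P[...,2]; x=P[...,0]; y=P[...,1]; ok=f["d"]>0
    print(n,"desk z",np.median(z[ok&(abs(x-.5)<.03)&(abs(y-.25)<.05)]) )
    blue=(H>100)&(H<125)&(S>120)
    org=(H<18)&(S>140)
    near=(x>.3)&(x<.75)&(y>-.25)&(y<.4)&ok
    for nm,m in (("holder blue z52-68",near&blue&(z>.052)&(z<.068)&(y>.08)),("handle",near&org&(z>.08)&(z<.11)&(y>.08)),
      ("coupl top",near&(z>.098)&(z<.110)&(y<.08)&(y>-.05)),("bezel",near&org&(z>.05)&(z<.08)&(y<.08)),("tall head",near&(z>.108)&(z<.118)&(y<.05)),("deck",near&(z>.054)&(z<.066)&(y<.1)&(V<70))):
        m=m.astype(np.uint8); k,l,st,ce=cv2.connectedComponentsWithStats(m)
        if k<2: print(nm,"none"); continue
        i=1+np.argmax(st[1:,4]); Q=P[l==i]; print(nm,st[i,4],"px",np.round(ce[i]),"med",np.round(np.median(Q,0)*1000),"rect",*rect(Q))
E
python3 m.py
python3 - <<'E'
from h import *
f=np.load("top.npz")["img"]; g=np.load("scene.npz")["img"]
a=cv2.resize(f[170:240,255:405],(750,350),interpolation=cv2.INTER_CUBIC)
b=cv2.resize(g[160:260,240:400],(400,250),interpolation=cv2.INTER_CUBIC)
c=np.zeros((600,750,3),np.uint8); c[:350]=a; c[350:,:400]=b; save("crop",c)
E
```

```text
top desk z 0.003931146479683623
holder blue z52-68 none
handle 71 px [278. 196.] med [567. 217.  96.] rect [569.4 217.1] [12.5 49. ] 77.2
coupl top none
bezel 64 px [381. 206.] med [538. -99.  66.] rect [ 542.  -100.6] [61.2 24.7] 6.7
tall head 918 px [421. 208.] med [ 525. -212.  111.] rect [ 528.5 -213.7] [ 81.6 147.2] 83.8
deck 936 px [391. 209.] med [ 520. -132.   60.] rect [ 536.6 -127.9] [105.5 141.9] 83.7
scene desk z -0.0009368406677651153
holder blue z52-68 199 px [280. 186.] med [561. 195.  61.] rect [562.8 203.8] [42.2 71.7] 78.3
handle 139 px [276. 174.] med [568. 211.  93.] rect [570.  214.6] [18.  52.1] 79.2
coupl top none
bezel 192 px [373. 247.] med [ 524. -131.   64.] rect [ 536.3 -123.9] [51.7 64.1] 30.9
tall head 1425 px [408. 253.] med [ 520. -215.  110.] rect [ 528.2 -218.5] [ 80.4 146.3] 82.2
deck 1002 px [372. 254.] med [ 498. -133.   59.] rect [ 531.9 -170.6] [181.3 143.6] 81.4
```

View pics/crop.png

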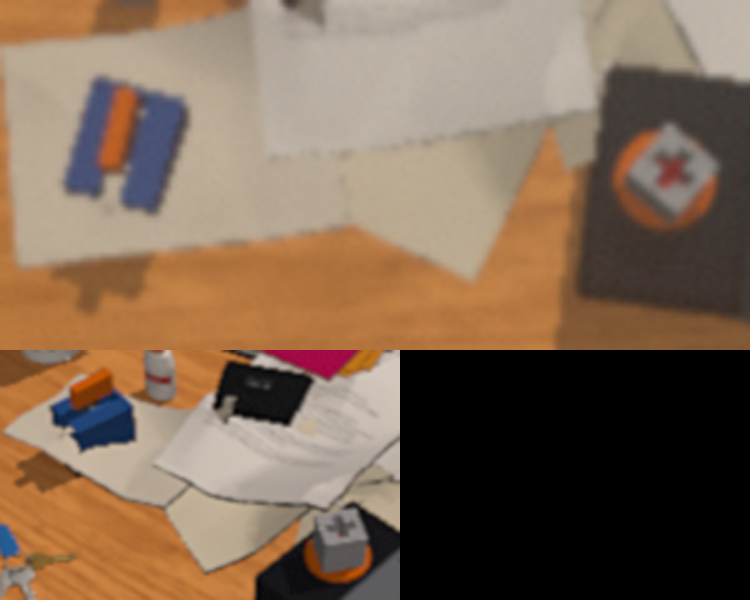

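The crop shows the holder's open end at lower left (towards the robot) and its slot axis heading about -12°. The coupling at crop (672,172) is turned roughly 40–45°. I'll bring the wrist camera over the holder.

```bash
python3 -m pendant '{"deltas":[[1,[-0.9,-0.45,0],0],[1,[-0.9,-0.45,0],0],[1,[-0.9,-0.45,0],0],[1,[-0.9,-0.45,0],0],[1,[-0.9,-0.45,0],0],[1,[-0.9,-0.45,0],0],[1,[-0.9,-0.45,0],0],[1,[-0.9,-0.45,0],0]]}'; python3 -m pendant '{"deltas":[[1,[-0.9,-0.45,0],0],[1,[-0.9,-0.45,0],0],[1,[-0.9,-0.45,0],0],[1,[0,0,0],-0.7],[1,[0,0,0],-0.7],[1,[0,0,0],-0.7],[1,[0,0,0],0]]}'
python3 - <<'E'
from h import *
img,d,K,W=cam("wrist"); np.savez("w1.npz",img=img,d=d,K=K,W=W); save("w1",img); o=status.get_obs()
print(o["eef_pos"],o["eef_rot"],o["joints"]); print(cams.get_calibration("wrist")["tool_from_camera"])
E
```

```text
clock: 0.77
eef_pos: [0.4419, 0.3084, 0.2183]
eef_rot: [[-0.923, 0.384, -0.0], [0.384, 0.923, -0.0], [0.0, -0.0, -1.0]]
contact_force: [0.5, 0.3, 0.6]
grip_width: 0.0929
grasp_force: 0.0
clock: 1.35
eef_pos: [0.52, 0.2182, 0.218]
eef_rot: [[-0.978, 0.208, -0.001], [0.208, 0.978, -0.0], [0.001, -0.001, -1.0]]
contact_force: [-0.5, -0.0, -0.5]
grip_width: 0.0931
grasp_force: 0.0
[0.51995521 0.21849197 0.21812992] [[-9.77421107e-01  2.11298764e-01 -9.01323571e-04]
 [ 2.11299094e-01  9.77421409e-01 -2.86614798e-04]
 [ 8.20411602e-04 -4.70592207e-04 -9.99999553e-01]] [ 3.06903865e-01  3.45734157e-02  1.59024728e+00 -9.25972028e-07
  1.51771776e+00 -1.05098866e+00]
[[ 1.59367467e-04 -9.58211481e-01 -2.86060714e-01  8.11884533e-02]
 [ 9.99999987e-01  1.52642908e-04  4.58059349e-05 -2.19111752e-04]
 [-2.26633517e-07 -2.86060718e-01  9.58211493e-01 -1.66262993e-01]
 [ 0.00000000e+00  0.00000000e+00  0.00000000e+00  1.00000000e+00]]
```

View pics/w1.png

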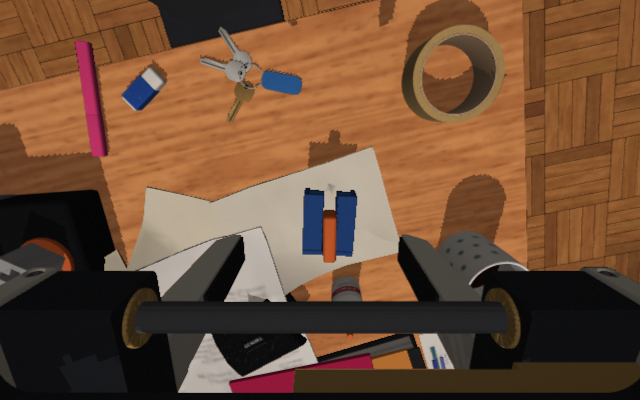

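The wrist view shows the holder at about (330,222), slot mouth at the top (towards the robot), with the orange handle at (330,236) and the fingers straddling it.

```bash
cat > g.py <<'E'
from m import *
import sys
f=np.load(sys.argv[1]); img=f["img"]; P=cloud(f["d"],f["K"],f["W"]); hsv=cv2.cvtColor(img,cv2.COLOR_RGB2HSV)
H,S,V=[hsv[...,i].astype(int) for i in range(3)]; x,y,z=[P[...,i] for i in range(3)]; ok=f["d"]>0
blue=(H>100)&(H<125)&(S>120); org=(H<18)&(S>140)
near=ok&(abs(x-.56)<.07)&(abs(y-.215)<.07)
for nm,m in (("lip",near&blue&(z>.055)&(z<.07)),("handletop",near&org&(z>.090)&(z<.105)),("handle all",near&org&(z>.06)&(z<.11))):
    Q=P[m]; print(nm,len(Q),np.round(np.median(Q,0)*1000,1),"rect",*rect(Q), "zmax",np.round(np.percentile(Q[:,2],[5,95])*1000,1))
E
python3 g.py w1.npz
```

```text
lip 2211 [562.5 214.8  62.3] rect [566.2 217.3] [58.3 73.6] 75.4 zmax [61.  63.4]
handletop 596 [565.3 217.1  98. ] rect [567.2 216.6] [12.7 50.1] 78.5 zmax [95.8 99.3]
handle all 657 [562.7 217.6  97.9] rect [567.5 217.9] [15.  50.2] 78.1 zmax [82.3 99.3]
```

```bash
python3 -m pendant '{"deltas":[[1,[-0.58,0.1,0],0],[1,[-0.58,0.11,0],0],[1,[0,0,0.8],0],[1,[0,0,0.8],0],[1,[0,0,0.8],0],[1,[0,0,0.8],0],[1,[0,0,0.4],0],[1,[0,0,0],0]]}'
python3 - <<'E'
from h import *
img,d,K,W=cam("wrist"); np.savez("w2.npz",img=img,d=d,K=K,W=W); save("w2",img); o=status.get_obs()
print(o["eef_pos"],o["contact_force"])
E
python3 g.py w2.npz
```

```text
clock: 2.07
eef_pos: [0.5632, 0.2164, 0.0688]
eef_rot: [[-0.977, 0.212, -0.009], [0.212, 0.977, -0.003], [0.008, -0.004, -1.0]]
contact_force: [0.7, 0.1, -1.0]
grip_width: 0.0932
grasp_force: 0.0
[0.56490175 0.21688888 0.07188841] [-0.44897274 -0.3565571   1.28187431]
lip 7304 [561.2 217.   62.3] rect [566.4 217.3] [59.3 74.4] 75.3 zmax [61.2 63.3]
handletop 1807 [558.7 218.7  98. ] rect [565.4 237.1] [51.7 38.4] 77.3 zmax [94.8 99. ]
handle all 2083 [556.4 219.2  97.8] rect [560.4 217.1] [94.2 37.8] 72.4 zmax [79.9 99. ]
```

View pics/w2.png

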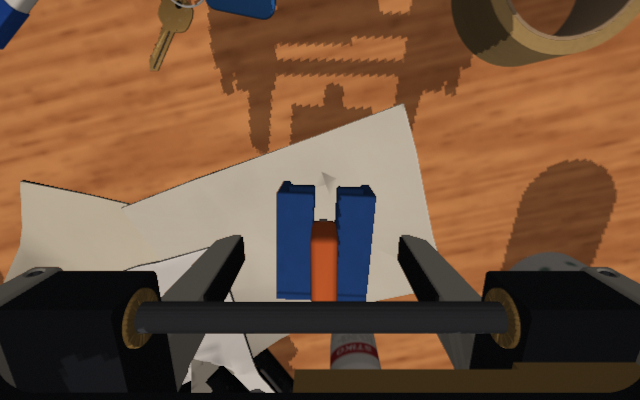

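Handle at (324,260) sits centred between the fingers; the slot leans about 3° from the tool x-axis. Close the fingers on it.

```bash
python3 -m pendant '{"deltas":[[0,[0,0,0],0],[0,[0,0,0],0],[0,[0,0,0],0],[0,[0,0,0],0],[0,[0,0,0],0],[0,[0,0,0],0],[0,[0,0,0],0],[0,[0,0,0],0]]}'
```

```text
clock: 2.78
eef_pos: [0.5673, 0.2173, 0.0747]
eef_rot: [[-0.978, 0.21, 0.0], [0.21, 0.978, 0.0], [-0.0, 0.0, -1.0]]
contact_force: [-0.2, -0.3, 0.8]
grip_width: 0.0445
grasp_force: 0.0
```

```bash
python3 -m pendant '{"deltas":[[0,[0,0,0],0],[0,[0,0,0],0],[0,[0,0,0],0],[0,[0,0,0],0],[0,[0,0,0],0],[0,[0,0,0],0],[0,[0,0,-0.04],0],[0,[0,0,-0.03],0]]}'
```

```text
clock: 3.45
eef_pos: [0.567, 0.2172, 0.0773]
eef_rot: [[-0.978, 0.21, -0.001], [0.21, 0.978, -0.0], [0.001, -0.0, -1.0]]
contact_force: [-0.8, 0.0, -2.2]
grip_width: 0.0139
grasp_force: 30.0
```

```bash
python3 -m pendant '{"deltas":[[0,[0.2,0.01,0],0],[0,[0.25,0.01,0],0],[0,[0.25,0.01,0],0],[0,[0.25,0.01,0],0],[0,[0.25,0.01,0],0],[0,[0.25,0.01,0],0],[0,[0.25,0.01,0],0],[0,[0.25,0.01,0],0]]}'; python3 -m pendant '{"deltas":[[0,[0.1,0.01,0],0],[0,[0,0,0],0],[0,[0,0,0],0]]}'
```

```text
clock: 4.12
eef_pos: [0.4906, 0.2371, 0.0775]
eef_rot: [[-0.978, 0.21, 0.0], [0.21, 0.978, 0.0], [-0.0, 0.0, -1.0]]
contact_force: [-0.2, 0.4, -1.1]
grip_width: 0.0139
grasp_force: 30.0
clock: 4.37
eef_pos: [0.4879, 0.2381, 0.0776]
eef_rot: [[-0.978, 0.209, 0.001], [0.209, 0.978, 0.0], [-0.001, 0.0, -1.0]]
contact_force: [-0.0, 0.0, -0.5]
grip_width: 0.014
grasp_force: 30.0
```

```bash
python3 -m pendant '{"deltas":[[0,[0,0,-0.5],0],[0,[0,0,-0.8],0],[0,[0,0,-0.8],0],[0,[0,0,-0.8],0],[0,[0,0,-0.5],0],[0,[0,0,0],0]]}'
python3 - <<'E'
from m import *
for n in ("top","scene"):
    f=np.load(n+".npz"); P=cloud(f["d"],f["K"],f["W"]); x,y,z=[P[...,i] for i in range(3)]; hsv=cv2.cvtColor(f["img"],cv2.COLOR_RGB2HSV)
    m=(abs(x-.535)<.045)&(abs(y+.12)<.035)&(z>.096)&(z<.112); Q=P[m]; print(n,len(Q),np.median(Q,0),rect(Q))
E
```

```text
clock: 4.87
eef_pos: [0.4913, 0.2389, 0.2198]
eef_rot: [[-0.978, 0.21, 0.009], [0.21, 0.978, 0.003], [-0.008, 0.005, -1.0]]
contact_force: [0.1, -0.2, -1.5]
grip_width: 0.0138
grasp_force: 30.0
top 143 [ 0.54297627 -0.11764849  0.10345825] (array([ 543.1, -118.6]), array([39.4, 40.9]), 49.5)
scene 235 [ 0.54071179 -0.12267196  0.1026007 ] (array([ 542.6, -121.7]), array([43.5, 40.9]), 49.6)
```

```bash
python3 -m pendant '{"deltas":[[0,[-0.2,-0.44,0],0],[0,[-0.38,-0.88,0],0],[0,[-0.38,-0.88,0],0],[0,[-0.38,-0.88,0],0],[0,[-0.38,-0.88,0],0],[0,[-0.38,-0.88,0],0],[0,[-0.38,-0.88,0],0],[0,[-0.38,-0.88,0],0]]}';  python3 -m pendant '{"deltas":[[0,[-0.38,-0.88,0],0],[0,[-0.38,-0.88,0],0],[0,[-0.2,-0.44,0],0.6],[0,[0,0,0],1],[0,[0,0,0],1],[0,[0,0,0],1],[0,[0,0,0],1],[0,[0,0,0],1]]}'; python3 -m pendant '{"deltas":[[0,[0,0,0],0],[0,[0,0,0],0],[0,[0,0,0],0]]}'
python3 - <<'E'
from h import *
img,d,K,W=cam("wrist"); np.savez("w3.npz",img=img,d=d,K=K,W=W); save("w3",img); o=status.get_obs()
print(o["eef_pos"],o["eef_rot"],o["joints"])
E
```

```text
clock: 5.53
eef_pos: [0.544, -0.0463, 0.2119]
eef_rot: [[-0.978, 0.21, -0.001], [0.21, 0.978, 0.0], [0.001, -0.0, -1.0]]
contact_force: [-0.2, 0.3, -0.8]
grip_width: 0.014
grasp_force: 30.0
clock: 6.2
eef_pos: [0.5629, -0.1387, 0.2115]
eef_rot: [[-0.761, 0.648, -0.002], [0.648, 0.761, 0.001], [0.002, -0.001, -1.0]]
contact_force: [-0.0, -0.1, -1.3]
grip_width: 0.0137
grasp_force: 30.0
clock: 6.45
eef_pos: [0.5631, -0.1383, 0.2125]
eef_rot: [[-0.766, 0.642, -0.001], [0.642, 0.766, 0.0], [0.001, -0.0, -1.0]]
contact_force: [-0.7, -0.5, -1.5]
grip_width: 0.0136
grasp_force: 30.0
[ 0.56315912 -0.13831239  0.21279733] [[-7.66153381e-01  6.42657307e-01 -7.63133344e-04]
 [ 6.42657383e-01  7.66153678e-01  1.72908538e-04]
 [ 6.95798353e-04 -3.57958817e-04 -9.99999694e-01]] [-3.29186703e-01  7.97578381e-02  1.55304206e+00 -8.32324322e-05
  1.50957081e+00 -1.20201611e+00]
```

View pics/w3.png

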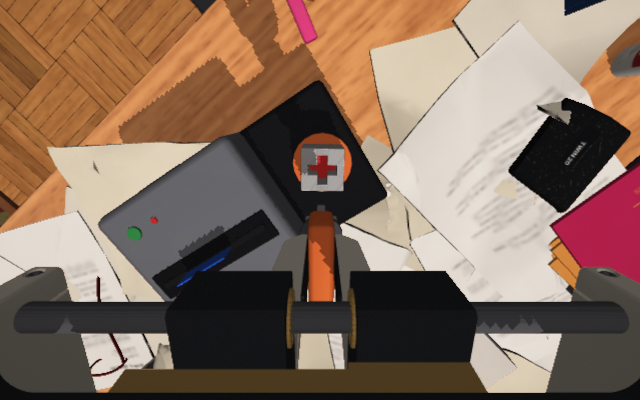

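The coupling is at (322,168), square to the image, and the held handle's near end is at (320,212). I'll measure both in the tool frame with this one camera, so calibration errors largely cancel.

```bash
cat > c.py <<'E'
from m import *
import sys
f=np.load(sys.argv[1]); img=f["img"]; P=cloud(f["d"],f["K"],f["W"]); hsv=cv2.cvtColor(img,cv2.COLOR_RGB2HSV); H,S,V=[hsv[...,i].astype(int) for i in range(3)]
C=np.array(cams.get_calibration("wrist")["tool_from_camera"]); T=f["W"]@np.linalg.inv(C)
t=(P-T[:3,3])@T[:3,:3]   # tool frame
z=P[...,2]; ok=f["d"]>0
m=ok&(abs(z-.104)<.006)&(abs(P[...,0]-.543)<.05)&(abs(P[...,1]+.12)<.05)&(S<80)
k,l,st,ce=cv2.connectedComponentsWithStats(m.astype(np.uint8)); i=1+np.argmax(st[1:,4]); m=l==i
print("coupling world z",np.median(z[m]),"n",m.sum(),"tool rect",rect(t[m]), "world",rect(P[m]))
# cross: hull minus face -> dark/red pixels cast on top plane
v,u=np.indices(m.shape); zt=np.median(t[m][:,2]); K=f["K"]
ray=np.stack([(u-K[0,2])/K[0,0],(v-K[1,2])/K[1,1],np.ones(u.shape)],-1)@C[:3,:3].T; q=C[:3,3]+ray*((zt-C[2,3])/ray[...,2])[...,None]
hull=cv2.fillConvexPoly(np.zeros(m.shape,np.uint8),cv2.convexHull(np.argwhere(m)[:,::-1].astype(np.int32)),1)>0
inn=cv2.erode(hull.astype(np.uint8),np.ones((5,5)))>0
print("hull on plane rect",rect(q[hull]))
hole=inn&~m; X=q[hole]; print("hole n",hole.sum(),"rect",rect(X),"bbox mm",np.round(X.min(0)*1000,1)[:2],np.round(X.max(0)*1000,1)[:2])
org=(H<18)&(S>140)&ok&(abs(t[...,1])<.015)&(abs(t[...,0])<.045)&(t[...,2]>-.06)&(t[...,2]<.01)
Q=t[org]*1000; print("handle",len(Q),"x pct",np.round(np.percentile(Q[:,0],[1,50,95,99,100]),1),"y",np.round(np.percentile(Q[:,1],[2,50,98]),1),"z",np.round(np.percentile(Q[:,2],[1,50,99]),1))
E
python3 c.py w3.npz
python3 - <<'E'
import cv2; a=cv2.imread("pics/w3.png")[130:310,240:400]; cv2.imwrite("pics/w3c.png",cv2.resize(a,None,fx=3.3,fy=3.3,interpolation=cv2.INTER_CUBIC))
E
```

```text
coupling world z 0.10424012585899364 n 1394 tool rect (array([28.5,  0.2]), array([39.8, 39. ]), 0.9) world (array([ 541.3, -119.8]), array([39. , 39.8]), 49.2)
hull on plane rect (array([29.1,  0.2]), array([39.4, 40.2]), 90.0)
hole n 438 rect (array([27.6,  0.4]), array([26.6, 29.8]), 79.3) bbox mm [ 12.9 -12.7] [42.  16.2]
handle 2353 x pct [-19.2   7.4  24.4  24.6  25.1] y [-7.6 -0.8  5.9] z [-29.  -23.3  -0.1]
```

View pics/w3c.png

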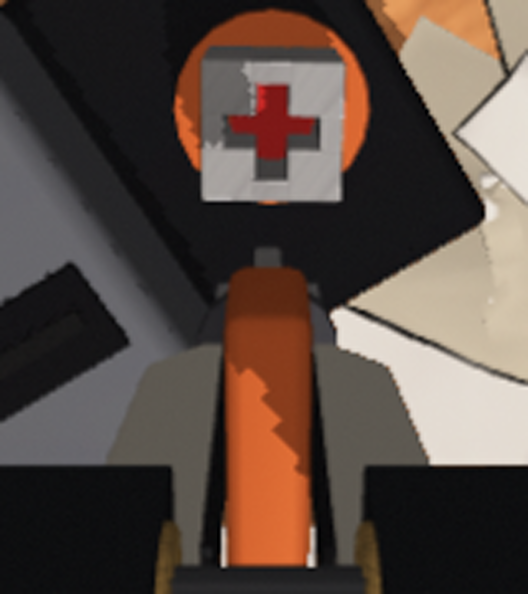

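The crop shows the cross bore at about (272,122) with the red plunger inside it, and the key's tip bar just visible at (267,255). I'll measure the tip in the tool frame too.

```bash
cat >> c.py <<'E'
s=ok&(abs(t[...,1])<.03)&(abs(t[...,0])<.03)&(t[...,2]>.006)&(t[...,2]<.075)
for a in range(6,75,6):
    Q=t[s&(t[...,2]>a/1000)&(t[...,2]<=(a+6)/1000)]*1000
    if len(Q)>4: print("key z",a,len(Q),"x",np.round(np.percentile(Q[:,0],[2,98]),1),"y",np.round(np.percentile(Q[:,1],[2,50,98]),1))
E
python3 c.py w3.npz | grep key; python3 -c "
import numpy as np;print(np.load('w3.npz')['K'])"
```

```text
key z 18 143 x [0.1 9.1] y [-14.9 -10.1  12.3]
key z 24 54 x [-0.2 10.3] y [-15.  -1.  13.]
key z 42 15 x [10.1 10.7] y [-3.7 -1.5  1.3]
key z 48 35 x [ 0.8 10.6] y [-13.   -0.7  10.3]
key z 54 22 x [ 1.2 10.5] y [-12.2  -1.5  10. ]
[[300.92123964   0.         320.81752435]
 [  0.         300.92123964 200.26167799]
 [  0.           0.           1.        ]]
```

Key centre is about (-1.0,-1.1) mm and the coupling (28.9,0.2) mm in the tool frame, so I shift x by +30 mm and y by +1.3 mm and go down to just above the bore.

```bash
python3 -m pendant '{"deltas":[[0,[0.25,0.01,0],0],[0,[0.25,0.01,0],0],[0,[0.25,0.01,0],0],[0,[0,0,0.3],0],[0,[0,0,0.4],0],[0,[0,0,0.2],0],[0,[0,0,0],0],[0,[0,0,0],0]]}'
python3 - <<'E'
from h import *
img,d,K,W=cam("wrist"); np.savez("w4.npz",img=img,d=d,K=K,W=W); o=status.get_obs()
print(o["eef_pos"],o["contact_force"]); save("w4",cv2.resize(img[120:300,240:400],None,fx=3.3,fy=3.3,interpolation=cv2.INTER_CUBIC))
E
python3 c.py w4.npz
```

```text
clock: 7.17
eef_pos: [0.5405, -0.1177, 0.1766]
eef_rot: [[-0.765, 0.644, -0.002], [0.644, 0.765, 0.0], [0.002, -0.001, -1.0]]
contact_force: [-0.3, -0.5, -0.5]
grip_width: 0.0139
grasp_force: 30.0
[ 0.54112438 -0.11795885  0.17752396] [ 0.41410016  0.5961729  -1.31010541]
coupling world z 0.10415723479214611 n 1121 tool rect (array([-1.8, -1.2]), array([39.7, 39.6]), 0.8) world (array([ 541. , -119.8]), array([39.6, 39.7]), 49.1)
hull on plane rect (array([-1.1, -1.2]), array([40.1, 40.7]), 90.0)
hole n 993 rect (array([-4. , -1.5]), array([35.9, 31.2]), 90.0) bbox mm [-19.6 -19.5] [11.6 16.4]
handle 2345 x pct [-19.1   7.3  24.4  24.7  25. ] y [-7.6 -0.8  5.9] z [-28.7 -23.3  -0.5]
key z 18 149 x [-0.   9.6] y [-15.    7.3  12.8]
key z 24 47 x [-0.1 10.3] y [-15.2 -10.3  13. ]
key z 42 16 x [ 4.2 10.5] y [-10.1  -1.1   1.5]
key z 48 31 x [ 1.  10.7] y [-13.   -1.5  10.3]
key z 54 25 x [ 1.  10.4] y [-12.5  -1.5  10.2]
key z 66 287 x [-17.3  17.7] y [-20.4  -2.3  18.1]
key z 72 787 x [-16.7  17.7] y [-20.9  -2.4  18.2]
```

View pics/w4.png

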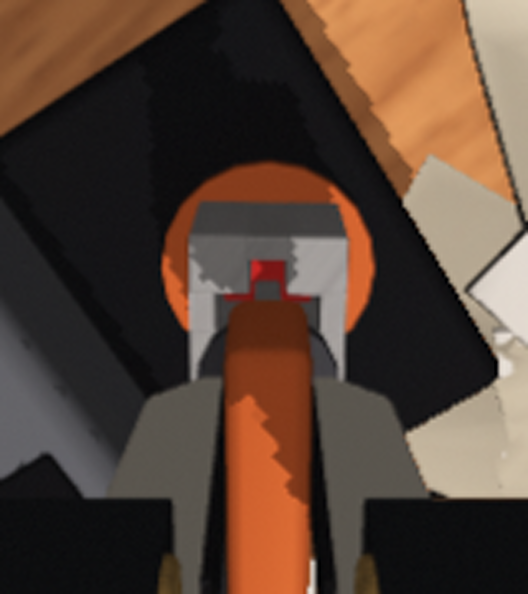

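The tip sits over the bore at (268,280): key and coupling agree within 0.5 mm. Descend.

```bash
python3 -m pendant '{"deltas":[[0,[0,0,0.15],0],[0,[0,0,0.12],0],[0,[0,0,0.1],0],[0,[0,0,0.08],0],[0,[0,0,0.05],0],[0,[0,0,0],0],[0,[0,0,0],0]]}'
```

```text
clock: 7.8
eef_pos: [0.5411, -0.118, 0.1573]
eef_rot: [[-0.765, 0.644, -0.0], [0.644, 0.765, 0.0], [0.0, -0.0, -1.0]]
contact_force: [-0.1, -0.4, -2.3]
grip_width: 0.0136
grasp_force: 30.0
```

```bash
python3 -m pendant '{"deltas":[[0,[0,0,0.1],0],[0,[0,0,0.1],0],[0,[0,0,0.1],0],[0,[0,0,0.1],0],[0,[0,0,0.06],0],[0,[0,0,0],0],[0,[0,0,0],0]]}'
```

```text
clock: 8.38
eef_pos: [0.5413, -0.118, 0.1393]
eef_rot: [[-0.765, 0.644, 0.0], [0.644, 0.765, -0.0], [-0.0, 0.0, -1.0]]
contact_force: [-1.5, 0.1, 2.5]
grip_width: 0.0136
grasp_force: 30.0
```

```bash
python3 -m pendant '{"deltas":[[0,[0,0,0.06],0],[0,[0,0,0.06],0],[0,[0,0,0.05],0],[0,[0,0,0],0],[0,[0,0,0],0],[0,[0,0,0],0]]}'
```

```text
clock: 8.88
eef_pos: [0.5414, -0.1181, 0.1327]
eef_rot: [[-0.765, 0.644, 0.001], [0.644, 0.765, -0.0], [-0.001, 0.0, -1.0]]
contact_force: [-1.1, 0.5, 5.4]
grip_width: 0.0138
grasp_force: 30.0
```

```bash
python3 -m pendant '{"deltas":[[0,[0,0,0.02],0],[0,[0,0,0.02],0],[0,[0,0,0],0],[0,[0,0,0],0],[0,[0,0,0],0]]}'
```

```text
clock: 9.3
eef_pos: [0.5415, -0.1181, 0.1325]
eef_rot: [[-0.765, 0.644, 0.001], [0.644, 0.765, -0.0], [-0.001, 0.0, -1.0]]
contact_force: [-7.1, 2.3, 16.1]
grip_width: 0.0134
grasp_force: 30.0
```

The force jumped from 5 to 16 N with almost no further travel, which suggests the collar is seated. I'll check with the camera that the key didn't slip in the grip instead.

```bash
python3 - <<'E'
from h import *
img,d,K,W=cam("wrist"); np.savez("w5.npz",img=img,d=d,K=K,W=W); o=status.get_obs(); P=cloud(d,K,W); hsv=cv2.cvtColor(img,cv2.COLOR_RGB2HSV)
print(o["eef_pos"],o["contact_force"],o["joint_velocities"].__abs__().max() if hasattr(o["joint_velocities"],"max") else o["joint_velocities"])
m=(hsv[...,0]<18)&(hsv[...,1]>140)&(P[...,2]>.12)&(P[...,2]<.18)&(abs(P[...,0]-.541)<.04)&(abs(P[...,1]+.118)<.04)
print("handle z",np.percentile(P[m][:,2],[1,50,95,99]))
save("w5",cv2.resize(img[100:280,240:400],None,fx=3.3,fy=3.3,interpolation=cv2.INTER_CUBIC))
E
python3 c.py w5.npz | grep -v rect
```

```text
[ 0.5414936  -0.11811889  0.13249225] [-7.27822448  1.69151604 16.65828124] 0.0014477262231453877
handle z [0.13332254 0.15580892 0.15708977 0.16108486]
handle 2347 x pct [-19.2   7.4  24.5  24.8  25.1] y [-7.6 -0.8  5.8] z [-28.6 -23.3  -0.9]
key z 18 159 x [-0.4  9.5] y [-15.  -10.1  12.2]
key z 24 981 x [-2.1 19.1] y [-21.   -4.1  18. ]
key z 30 146 x [18.3 19.4] y [-20.2  -1.4  17.3]
key z 36 132 x [18.4 19.5] y [-20.6  -2.1  17.6]
key z 42 128 x [18.5 19.3] y [-20.   -0.7  17.5]
key z 48 117 x [18.5 19.4] y [-20.4  -1.5  17.1]
key z 54 102 x [18.5 19.3] y [-19.8  -0.7  17.8]
key z 60 475 x [-14.4  28.3] y [-29.1  -2.3  27.1]
key z 66 1003 x [-19.3  29.5] y [-29.4   2.5  29. ]
key z 72 443 x [-23.5  29.4] y [-29.6  19.6  29.7]
```

View pics/w5.png

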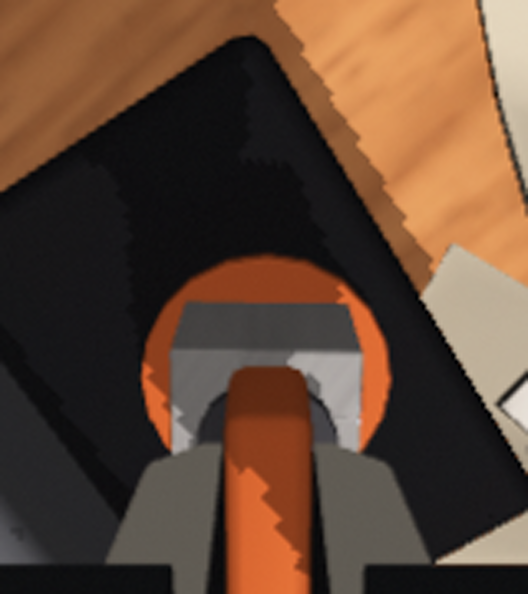

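The collar lies on the coupling face around (265,400), the handle top is at 0.156 m as expected when home, the key hasn't slipped in the grip, and the arm is at rest.

```bash
python3 -c "
from station import ctrl; print(ctrl.job_done())"
```

```text
the job is handed in; nothing more can be done
None
```

I handed the job in with the key still gripped and pressed home in the coupling: its collar looks flush, with the handle top at 0.156 m as expected, about 16 N of downward push, and roughly 9.5 s of the 46 s used; no verdict came back, and I didn't re-measure the bystanders, though the arm kept clear of them.

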